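Pack the gap in front of a load cell with the right spacer block

ROBOT

A 6-joint arm with a two-finger parallel gripper is mounted at the origin on the work surface. World frame = base frame: x ahead of the robot, y to its left, z up, the work surface at z = 0. Lengths are in m, angles in rad, forces in N, time in s.
With the tool pointing down it reaches from about 0.375 to 0.975 m from the base axis. Payload 3.8 kg.
Tool frame: the origin (TCP) lies on the centre line of the jaws, within the pads' length; the fingertips stand 22 mm ahead of it and the grasp point (between the pads) lies 3 mm ahead of it; x points along the fingers, y is the direction in which the jaws open and shut, and the axes are right-handed (so a half turn about x gives the same grasp; the last joint's range is limited). The gripper opens to 85 mm and grips with 20 to 120 N. Pads are 22 mm wide; open, the fingers measure 114 mm over their backs; the gripper's body (76 mm by 85 mm) begins 54 mm behind the grasp point. The pads swing forward as they close: fully open they stand 13 mm farther back than shut.
Start: joints at [-0.037, 0.264, 1.604, -0, 1.274, -0.037], TCP at [0.675, -0, 0.253] pointing down, gripper open.
Joint ranges: [-2.63, 2.63], [-0.94, 2.18], [0.31, 2.57], [-1.31, 4.45], [0, 2.66], [-2.55, 2.55]. Speed limits (rad/s): [2.57, 2.57, 3.14, 3.14, 3.14, 3.14].

INTERFACE

Orientations are given as a rotation vector (axis times angle).
In Python, from workcell import monitor, eyes, finish_job gives the robot as it stands. The module is installed in compiled form; this text tells all that it offers.
- The arm moves only by the tool play_rows, never from a script. Its argument "deltas" is a list of rows, each an object of numbers: "wx", "wy", "wz": the turn, a rotation vector about the world's x, y, z in degrees; "x", "y", "z": the shift along the world's x, y, z in mm; "fingers": the closure, from -1 (fully open) to 1 (shut), so that 0 is half open. A call has 1 to 20 rows; each row is the pose to reach, as a shift and turn from the pose commanded when the call began; what a row does not reach only later rows make up. A row lasts 1/8 s, in which the tool goes at most 62.5 mm and 10.7 degrees, less where a joint would pass 70% of its speed; a pose out of reach is approached as far as the arm can. A call with a gripper value outside its range is refused whole. The fingers move at their own pace and stop on an object; "grip_force" is the grip in N (left out, the last holds). Time passes only in rows, so rows that repeat a pose let the fingers close. It gives the time, the measured TCP pose, the force and the opening at its end, in the units of the state.
- monitor.read_state(): the state, without advancing time (a new reading comes with each control period).
- eyes.read_camera(name): name is "scene" or "side" or "wrist"; returns a dict with "frame" (420x560x3 uint8, red, green, blue), "depth" (420x560 float32, m along the optical axis (not along the pixel's ray), 0 where there is no reading), "K" (3x3 intrinsics, pixels), "view" (4x4, takes a point from world to camera coordinates); the wrist camera has in their place "tool_from_camera" (4x4, takes a point from camera to tool coordinates, whose origin is the TCP and whose axes are the tool frame's). Camera axes: x right, y down, z forward; pixel columns grow to the right and rows downward; lengths in m; the calibration is good to about 2 mm. A picture is of the moment at which its call begins: read the wrist's pose just before it.
- finish_job(): hands the job in, once; it reports no verdict.
The state is a dict: "time": time; "q": joint angles; "joint_vel": joint speeds; "joint_torque": joint torques, N m; "tool_pos": TCP position; "tcp_rot": TCP orientation; "wrist_force": force on the tool from outside, world axes, zero at the start; "torque": the same for the moment, N m; "width": opening from 0.0 (shut) to 1.0 (fully open).
Only numpy, scipy, OpenCV 4.12 (cv2) and the standard library are available. Lean on these libraries where they do the work, as an engineer would, in place of code of your own. Each camera call takes 0.05 s, during which the arm holds its last target.

TASK

One of the three load cells on the rig stands facing the dark steel reaction block. Find by touch, without forcing anything, the one T-shaped spacer block from the tray that fills the gap between them: its foot goes in and its shoulders come down on the tops of both sides. Leave it there upright, square and midway along the faces, let go, then swing the hinged keeper bar over onto its top; the two blocks you do not use must end up in the tray.

Things in the scene. Friction and masses are not known exactly. Their poses are not given: they have to be found in the camera images.
- gap (a point): point in the gap, level with the flat tops of both its sides, 50 mm above the table. The reaction block's face is 14 mm to the -y side, the mounted cell's face 8, 15 or 22 mm to the +y side: a gap of 22, 29 or 36 mm, 3 mm more than one of the feet. Faces 50 mm wide (x), 40 mm high. The seated block's centre is 13 mm above this point, its y axis along this y, either way round
- rig: grey base plate 210 x 190 x 10 mm bolted to the table, carrying the dark steel reaction block, axes of gap, origin 50 mm below it. All on it is under 55 mm above the table, except the keeper and its bracket: two upright dark cheeks, tops 110 mm above the table, 34 mm over both, at x = -68 mm, on the robot's side
- cell_a: steel box-shaped load cell fixed to the rig, 50 mm wide, 40 mm tall, 50, 57 or 64 mm long (one each; not told which). Origin at the foot of its REAR face; it runs from there along its -y axis to its measuring face. The mounted one has its origin 72 mm to the +y side of gap; the other two are parked on the far side of the base
- cell_b: steel box-shaped load cell fixed to the rig, 50 mm wide, 40 mm tall, 50, 57 or 64 mm long (one each; not told which). Origin at the foot of its REAR face; it runs from there along its -y axis to its measuring face. The mounted one has its origin 72 mm to the +y side of gap; the other two are parked on the far side of the base
- cell_c: steel box-shaped load cell fixed to the rig, 50 mm wide, 40 mm tall, 50, 57 or 64 mm long (one each; not told which). Origin at the foot of its REAR face; it runs from there along its -y axis to its measuring face. The mounted one has its origin 72 mm to the +y side of gap; the other two are parked on the far side of the base
- tray: shallow grey plastic tray 150 x 310 mm fixed to the table, its origin under its centre; floor 4 mm above the table, rim 10 mm high. The blocks stand 95 mm apart along its y axis
- block_a_mid (a point): centre of a T-shaped aluminium spacer block standing in the tray, 74 mm tall, 40 mm wide (x axis): lower 24 mm is the foot, 19, 26 or 33 mm thick (y; its lowest 9 mm taper in 3.5 mm each side), upper 50 mm the head, 8 mm thicker (a 4 mm shoulder each side). One block of each size; not told which: feel it. 0.17 to 0.44 kg. Grip the head across y
- block_b_mid (a point): centre of a T-shaped aluminium spacer block standing in the tray, 74 mm tall, 40 mm wide (x axis): lower 24 mm is the foot, 19, 26 or 33 mm thick (y; its lowest 9 mm taper in 3.5 mm each side), upper 50 mm the head, 8 mm thicker (a 4 mm shoulder each side). One block of each size; not told which: feel it. 0.17 to 0.44 kg. Grip the head across y
- block_c_mid (a point): centre of a T-shaped aluminium spacer block standing in the tray, 74 mm tall, 40 mm wide (x axis): lower 24 mm is the foot, 19, 26 or 33 mm thick (y; its lowest 9 mm taper in 3.5 mm each side), upper 50 mm the head, 8 mm thicker (a 4 mm shoulder each side). One block of each size; not told which: feel it. 0.17 to 0.44 kg. Grip the head across y
- keeper (a joint): angle of the keeper bar, rad. At 0 it leans 0.35 rad back from upright, away from the gap (to the rig's -x side); at 0.35 it is upright; past that it falls by its own weight towards +x until it lies level on a seated block, at about 1.92. It turns freely about the rig's y; stops at 0 and 2.2
- keeper_hinge (a point): middle of the keeper's hinge axis, 68 mm to the -x side of gap and 104 mm above the table; axes of the rig
- keeper_tip (a point): centre of the keeper's black cross bar (10 mm thick, 36 mm long along y), 90 mm from the hinge at the end of a light flat aluminium bar 16 mm wide and 8 mm thick; push it over from the robot's side, at the bar's upper half
Not all that is in view belongs to the job. Leave any purple, red or turquoise look-alike of the part that bears block_a_mid alone.

How it is judged:
On the way, in this order (a step that is already met when the one before it is completed fails the run):
1. the right block's foot is in the gap, shoulders down on both sides, upright and let go, the keeper still back (((x of block_a_mid in the frame of gap between -0.014 and 0.014 m and y of block_a_mid in the frame of gap between -0.012 and 0.012 m and z of block_a_mid in the frame of gap between 0.0095 and 0.0165 m and angle between block_a_mid's own z axis and vertical below 0.09 rad and angle between the y axis of block_a_mid and the y axis of gap, either way round below 0.15 rad and contact force between block_a and rig above 0.1 N and (contact force between block_a and cell_a above 0.1 N or contact force between block_a and cell_b above 0.1 N or contact force between block_a and cell_c above 0.1 N) and contact force between block_a and the fingers below 0.3 N) or (x of block_b_mid in the frame of gap between -0.014 and 0.014 m and y of block_b_mid in the frame of gap between -0.012 and 0.012 m and z of block_b_mid in the frame of gap between 0.0095 and 0.0165 m and angle between block_b_mid's own z axis and vertical below 0.09 rad and angle between the y axis of block_b_mid and the y axis of gap, either way round below 0.15 rad and contact force between block_b and rig above 0.1 N and (contact force between block_b and cell_a above 0.1 N or contact force between block_b and cell_b above 0.1 N or contact force between block_b and cell_c above 0.1 N) and contact force between block_b and the fingers below 0.3 N) or (x of block_c_mid in the frame of gap between -0.014 and 0.014 m and y of block_c_mid in the frame of gap between -0.012 and 0.012 m and z of block_c_mid in the frame of gap between 0.0095 and 0.0165 m and angle between block_c_mid's own z axis and vertical below 0.09 rad and angle between the y axis of block_c_mid and the y axis of gap, either way round below 0.15 rad and contact force between block_c and rig above 0.1 N and (contact force between block_c and cell_a above 0.1 N or contact force between block_c and cell_b above 0.1 N or contact force between block_c and cell_c above 0.1 N) and contact force between block_c and the fingers below 0.3 N)) and value of joint keeper below 0.8 rad), for 0.2 s.
2. the keeper lies on top of that block (((x of block_a_mid in the frame of gap between -0.014 and 0.014 m and y of block_a_mid in the frame of gap between -0.012 and 0.012 m and z of block_a_mid in the frame of gap between 0.0095 and 0.0165 m and angle between block_a_mid's own z axis and vertical below 0.09 rad and angle between the y axis of block_a_mid and the y axis of gap, either way round below 0.15 rad and contact force between block_a and rig above 0.1 N and (contact force between block_a and cell_a above 0.1 N or contact force between block_a and cell_b above 0.1 N or contact force between block_a and cell_c above 0.1 N) and contact force between block_a and the fingers below 0.3 N) or (x of block_b_mid in the frame of gap between -0.014 and 0.014 m and y of block_b_mid in the frame of gap between -0.012 and 0.012 m and z of block_b_mid in the frame of gap between 0.0095 and 0.0165 m and angle between block_b_mid's own z axis and vertical below 0.09 rad and angle between the y axis of block_b_mid and the y axis of gap, either way round below 0.15 rad and contact force between block_b and rig above 0.1 N and (contact force between block_b and cell_a above 0.1 N or contact force between block_b and cell_b above 0.1 N or contact force between block_b and cell_c above 0.1 N) and contact force between block_b and the fingers below 0.3 N) or (x of block_c_mid in the frame of gap between -0.014 and 0.014 m and y of block_c_mid in the frame of gap between -0.012 and 0.012 m and z of block_c_mid in the frame of gap between 0.0095 and 0.0165 m and angle between block_c_mid's own z axis and vertical below 0.09 rad and angle between the y axis of block_c_mid and the y axis of gap, either way round below 0.15 rad and contact force between block_c and rig above 0.1 N and (contact force between block_c and cell_a above 0.1 N or contact force between block_c and cell_b above 0.1 N or contact force between block_c and cell_c above 0.1 N) and contact force between block_c and the fingers below 0.3 N)) and value of joint keeper above 1.8 rad), for 0.2 s.
At the end, for the whole second after the job is handed in: One block's foot is in the gap and its shoulders bear on reaction block and mounted cell (height within 3.5 mm), upright (0.09 rad), square (0.15 rad), within 14 mm of the faces' middle, let go, still; the keeper lies on it (1.8 to 2.05 rad); the other two are still, in the tray (((x of block_a_mid in the frame of gap between -0.014 and 0.014 m and y of block_a_mid in the frame of gap between -0.012 and 0.012 m and z of block_a_mid in the frame of gap between 0.0095 and 0.0165 m and angle between block_a_mid's own z axis and vertical below 0.09 rad and angle between the y axis of block_a_mid and the y axis of gap, either way round below 0.15 rad and contact force between block_a and rig above 0.1 N and (contact force between block_a and cell_a above 0.1 N or contact force between block_a and cell_b above 0.1 N or contact force between block_a and cell_c above 0.1 N) and contact force between block_a and the fingers below 0.3 N and linear speed of each of block_a, block_b, block_c below 0.02 m/s and x of block_b_mid in the frame of tray between -0.075 and 0.075 m and y of block_b_mid in the frame of tray between -0.155 and 0.155 m and height (world z) of each of block_b_mid, block_c_mid below 0.05 m and x of block_c_mid in the frame of tray between -0.075 and 0.075 m and y of block_c_mid in the frame of tray between -0.155 and 0.155 m) or (x of block_b_mid in the frame of gap between -0.014 and 0.014 m and y of block_b_mid in the frame of gap between -0.012 and 0.012 m and z of block_b_mid in the frame of gap between 0.0095 and 0.0165 m and angle between block_b_mid's own z axis and vertical below 0.09 rad and angle between the y axis of block_b_mid and the y axis of gap, either way round below 0.15 rad and contact force between block_b and rig above 0.1 N and (contact force between block_b and cell_a above 0.1 N or contact force between block_b and cell_b above 0.1 N or contact force between block_b and cell_c above 0.1 N) and contact force between block_b and the fingers below 0.3 N and x of block_a_mid in the frame of tray between -0.075 and 0.075 m and y of block_a_mid in the frame of tray between -0.155 and 0.155 m and height (world z) of each of block_a_mid, block_c_mid below 0.05 m and linear speed of each of block_a, block_b, block_c below 0.02 m/s and x of block_c_mid in the frame of tray between -0.075 and 0.075 m and y of block_c_mid in the frame of tray between -0.155 and 0.155 m) or (x of block_c_mid in the frame of gap between -0.014 and 0.014 m and y of block_c_mid in the frame of gap between -0.012 and 0.012 m and z of block_c_mid in the frame of gap between 0.0095 and 0.0165 m and angle between block_c_mid's own z axis and vertical below 0.09 rad and angle between the y axis of block_c_mid and the y axis of gap, either way round below 0.15 rad and contact force between block_c and rig above 0.1 N and (contact force between block_c and cell_a above 0.1 N or contact force between block_c and cell_b above 0.1 N or contact force between block_c and cell_c above 0.1 N) and contact force between block_c and the fingers below 0.3 N and x of block_a_mid in the frame of tray between -0.075 and 0.075 m and y of block_a_mid in the frame of tray between -0.155 and 0.155 m and height (world z) of each of block_a_mid, block_b_mid below 0.05 m and linear speed of each of block_a, block_b, block_c below 0.02 m/s and x of block_b_mid in the frame of tray between -0.075 and 0.075 m and y of block_b_mid in the frame of tray between -0.155 and 0.155 m)) and value of joint keeper between 1.8 and 2.05 rad); the robot touches nothing.
It fails at once if a load cell or the rig is pushed harder than 60 N (a block forced) (contact force between any of cell_a, cell_b, cell_c, rig and anything else above 60 N).
It also fails if it takes over 72 s, if anything falls off the work surface, if the arm or the gripper's body presses on something with over 40 N, if the wrist force passes 120 N, or if a joint passes its speed limit or range.

## Working session

There is one attempt and no reset: what is moved stays moved. The work goes in short steps, Python scripts to look and compute and a tool call to move; the robot and the scene stay as the last step left them, time stands still between calls to the robot, and variables do not carry over. Pictures are saved under pics/ and viewed, and the job is handed in when it is done.

Besides the shell and the picture viewer there is one more tool, called after "Request:" as name([rows], argument=value, ...), one row to a line, values as JSON. play_rows: Moves the arm, as the interface text tells. Its arguments: {"type":"object","properties":{"deltas":{"type":"array"},"grip_force":{"type":"number"}},"required":["deltas"]}

```bash
mkdir -p pics; cat > h.py <<'E'
import numpy as np, cv2
from workcell import monitor, eyes, finish_job
def snap(n,fn):
    d=eyes.read_camera(n); cv2.imwrite('pics/'+fn,d['frame'][:,:,::-1]); 
    np.savez('pics/'+fn+'.npz',**d); return d
E
python3 - <<'E'
from h import *
s=monitor.read_state(); print(s)
for n in ['scene','side','wrist']:
    d=snap(n,n+'0.png'); print(n,d['K'].tolist(), d.get('view',d.get('tool_from_camera')).round(4).tolist())
E
```

```text
{'time': 0.0, 'q': array([-3.68836171e-02,  2.64763459e-01,  1.60538960e+00, -2.16857042e-05,
        1.27372982e+00, -3.69282852e-02]), 'joint_vel': array([ 0.00019193, -0.00219765,  0.00165707,  0.00031814, -0.00232842,
        0.0008047 ]), 'joint_torque': array([ 6.10465631e-04, -5.15121067e+01, -3.67308676e+01, -4.07824507e-05,
        1.31324201e-02,  1.46811578e-05]), 'tool_pos': array([6.74300560e-01, 2.82605364e-05, 2.51946629e-01]), 'tcp_rot': array([ 1.20812565,  1.21095645, -1.21081757]), 'wrist_force': array([-0.204712  , -0.22766186, -0.18427298]), 'torque': array([-0.03023949, -0.04547842,  0.01725182]), 'width': 0.9973814026244072}
scene [[387.48245841818584, 0.0, 275.12634030568057], [0.0, 387.48245841818584, 202.91824059738022], [0.0, 0.0, 1.0]] [[0.4795, 0.8775, -0.0033, -0.2478], [0.4996, -0.2761, -0.8211, -0.1658], [-0.7214, 0.3921, -0.5708, 1.3713], [0.0, 0.0, 0.0, 1.0]]
side [[546.5215906706246, 0.0, 277.00006302588946], [0.0, 546.5215906706246, 210.85875312657495], [0.0, 0.0, 1.0]] [[-0.8041, -0.5944, 0.0137, 0.4188], [-0.3925, 0.5134, -0.7631, 0.3233], [0.4466, -0.619, -0.6461, 1.2838], [0.0, 0.0, 0.0, 1.0]]
wrist [[377.92012931008355, 0.0, 286.00455005815815], [0.0, 377.92012931008355, 207.41547813206338], [0.0, 0.0, 1.0]] [[0.0007, -0.2942, 0.9557, -0.1194], [1.0, 0.0007, -0.0005, 0.0006], [-0.0005, 0.9557, 0.2942, -0.0753], [0.0, 0.0, 0.0, 1.0]]
```

View pics/scene0.png

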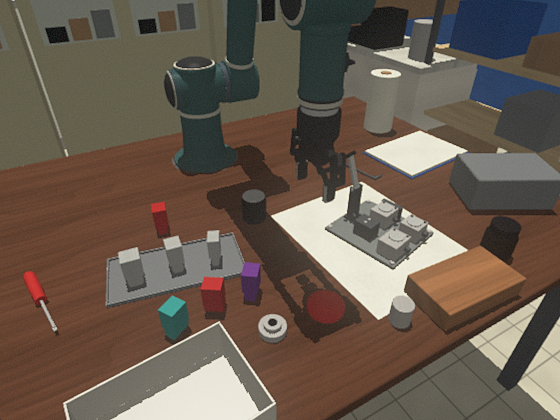

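View pics/side0.png

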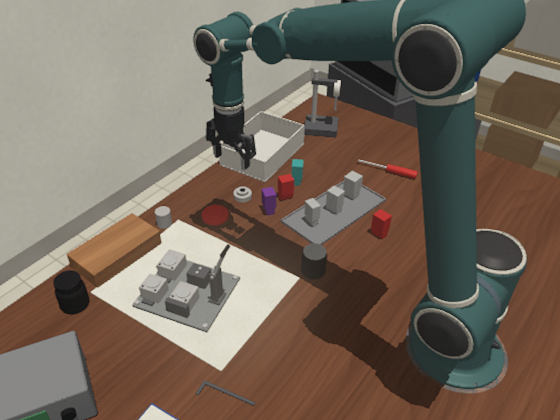

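View pics/wrist0.png

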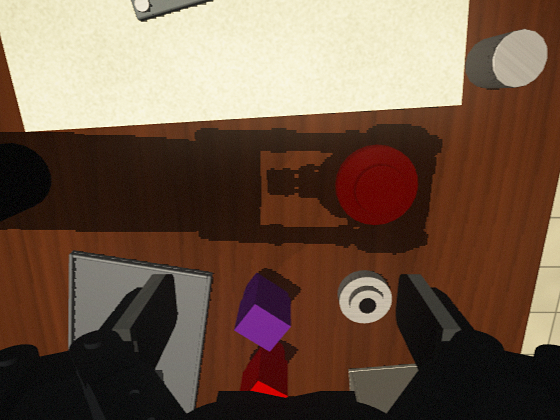

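```bash
python3 - <<'E'
import cv2,numpy as np
a=cv2.imread('pics/scene0.png');b=cv2.imread('pics/side0.png')
def crop(im,x0,y0,x1,y1,f): return cv2.resize(im[y0:y1,x0:x1],None,fx=f,fy=f,interpolation=cv2.INTER_CUBIC)
cv2.imwrite('pics/c1.png',crop(a,310,140,450,280,4.2))
cv2.imwrite('pics/c2.png',crop(b,120,225,260,340,5))
cv2.imwrite('pics/c3.png',crop(a,95,190,295,345,3.8))
cv2.imwrite('pics/c4.png',crop(b,230,150,400,250,4.5))
E
```

```text
(no output)
```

View pics/c1.png

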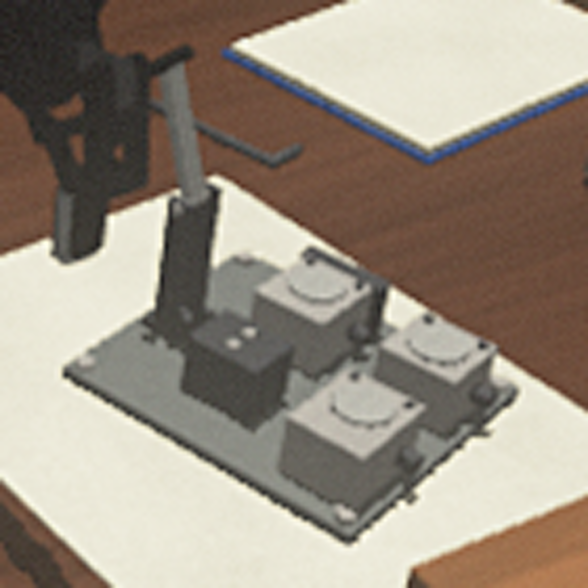

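View pics/c2.png

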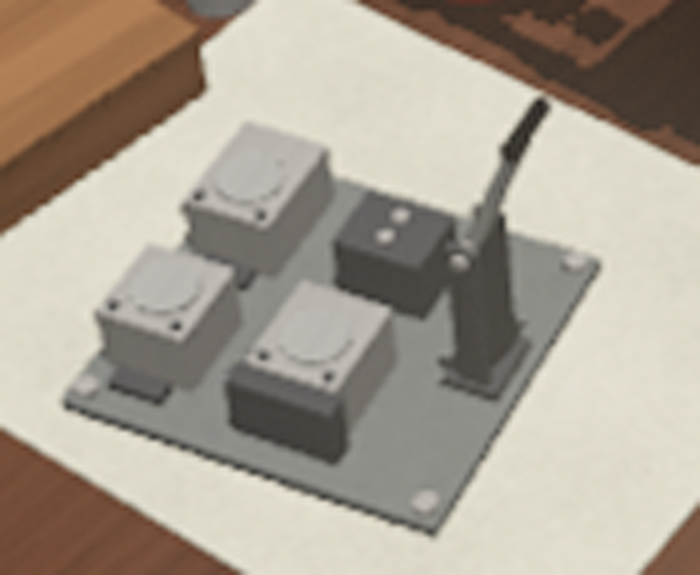

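View pics/c3.png

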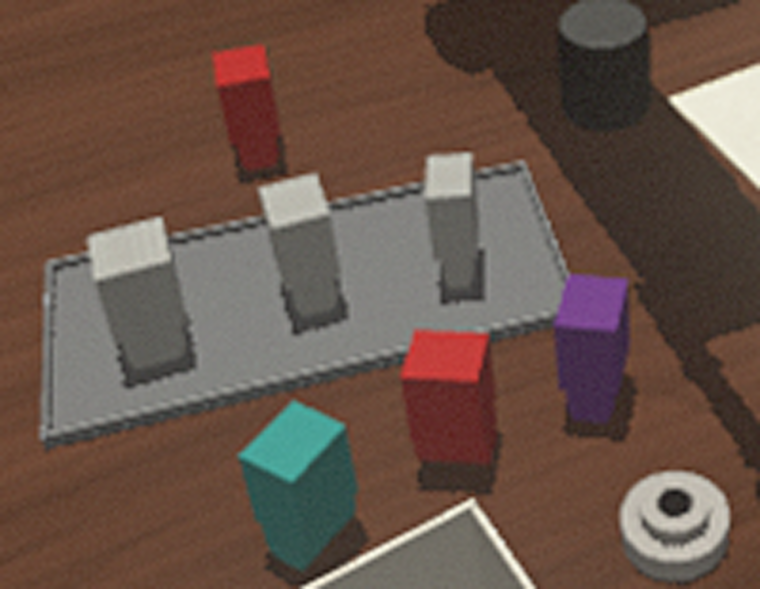

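View pics/c4.png

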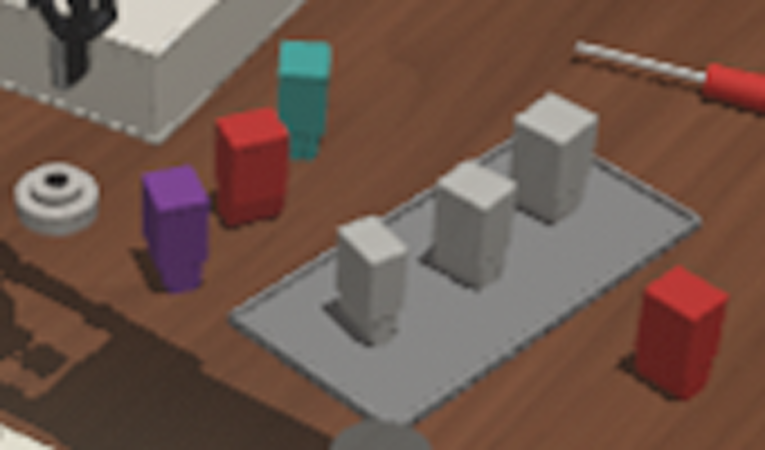

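```bash
cat >> h.py <<'E'
def cloud(d,T=None):
    """world points HxWx3; T = camera->world"""
    if T is None: T=np.linalg.inv(d['view'])
    K=d['K'];z=d['depth'];v,u=np.mgrid[:z.shape[0],:z.shape[1]]
    p=np.stack([(u-K[0,2])/K[0,0]*z,(v-K[1,2])/K[1,1]*z,z],-1)
    w=p@T[:3,:3].T+T[:3,3]; w[z==0]=np.nan
    return w
def topmap(w,lo,hi,x0,x1,y0,y1,res=0.5e-3,splat=1):
    m=np.isfinite(w[...,2])&(w[...,2]>lo)&(w[...,2]<hi)
    p=w[m]; return p
E
python3 - <<'E'
from h import *
for n in ['scene','side']:
    d=dict(np.load(f'pics/{n}0.png.npz')); w=cloud(d)
    # height stats of white-paper / table
    box={'scene':(310,140,450,280),'side':(120,225,260,340)}[n]
    sub=w[box[1]:box[3],box[0]:box[2]]
    z=sub[...,2]*1000
    print(n,np.histogram(z[np.isfinite(z)],bins=[-10,-3,0,3,6,9,12,15,20,30,40,44,47,50,53,56,60,80,100,120,200]))
    # colour the top-surface pixels
    m=(z>45)&(z<56)
    nlab,lab,st,c=cv2.connectedComponentsWithStats(m.astype(np.uint8))
    for i in range(1,nlab):
        if st[i,4]>30:
            p=sub[lab==i]; r=cv2.minAreaRect((p[:,:2]*1000).astype(np.float32)); print(i,st[i,4],c[i]+box[:2],r,p[:,2].mean())
    box={'scene':(95,190,295,345),'side':(230,150,400,250)}[n]
    sub=w[box[1]:box[3],box[0]:box[2]]; z=sub[...,2]*1000
    m=(z>72)&(z<84)
    nlab,lab,st,c=cv2.connectedComponentsWithStats(m.astype(np.uint8))
    for i in range(1,nlab):
        if st[i,4]>30:
            p=sub[lab==i]; r=cv2.minAreaRect((p[:,:2]*1000).astype(np.float32)); print('blk',i,st[i,4],c[i]+box[:2],r,p[:,2].mean())
E
```

```text
scene (array([ 251, 6223, 4145,  290,  950, 2100,  606,  187,  411,  412,  165,
        159, 1144,  525,   63,   16,   77,   75,   82,  201]), array([-10,  -3,   0,   3,   6,   9,  12,  15,  20,  30,  40,  44,  47,
        50,  53,  56,  60,  80, 100, 120, 200]))
1 336 [386.20238095 207.56845238] ((595.9774169921875, 291.4842834472656), (60.741722106933594, 73.24363708496094), 14.092625617980957) 0.04959726833106902
4 224 [367.16964286 220.86160714] ((616.8242797851562, 211.0691375732422), (51.93505859375, 43.94660568237305), 15.973895072937012) 0.04883872189190119
5 277 [414.3898917  222.35740072] ((678.1124267578125, 311.6737976074219), (51.58055877685547, 54.9998893737793), 13.90707778930664) 0.049955268834488864
6 406 [394.64285714 238.06650246] ((701.3046875, 225.11257934570312), (52.224639892578125, 68.14807891845703), 16.01484489440918) 0.04964972655525751
7 569 [433.18629174 271.5940246 ] ((833.6216430664062, 220.88351440429688), (117.52713012695312, 50.67718505859375), 86.95985412597656) 0.04904916508542267
blk 1 213 [253.42253521 195.30985915] ((408.7693176269531, -6.481758
[... 3151 characters left out ...]
3.468238830566406), 86.90179443359375) 0.07843388472942849
blk 7 108 [268.93518519 191.60185185] ((650.2730102539062, -132.25535583496094), (34.28650665283203, 48.34598159790039), 54.67251968383789) 0.07561116110818819
blk 9 111 [312.66666667 203.27927928] ((516.4685668945312, -163.91046142578125), (31.41278839111328, 45.02513122558594), 72.14356231689453) 0.07828730234270616
blk 10 121 [382.63636364 214.78512397] ((333.1578369140625, -242.3954620361328), (38.77410888671875, 42.01832962036133), 77.74628448486328) 0.07563142616298672
blk 11 115 [314.31304348 246.54782609] ((415.39300537109375, -20.47950553894043), (55.048465728759766, 29.845279693603516), 35.49390411376953) 0.0762207334820685
```

Request:
play_rows([
  {"x": -35, "y": 60, "z": 10},
  {"x": -69, "y": 120, "z": 20},
  {"x": -69, "y": 180, "z": 20},
  {"x": -69, "y": 180, "z": 20},
  {"x": -69, "y": 180, "z": 20},
])

```text
schema error: expected keys wx, wy, wz, x, y, z, fingers
```

```bash
cat >> h.py <<'E'
from scipy.spatial.transform import Rotation as Ro
def wsnap(fn):
    s=monitor.read_state(); T=np.eye(4);T[:3,:3]=Ro.from_rotvec(s['tcp_rot']).as_matrix();T[:3,3]=s['tool_pos']
    d=snap('wrist',fn); C=T@d['tool_from_camera']; np.savez('pics/'+fn+'.npz',C=C,**d); return s,d,C
E
python3 - <<'E'
from h import *
s,d,C=wsnap('w1.png'); print(s['time'],s['tool_pos'],s['wrist_force'],C.round(3).tolist())
E
```

```text
0.15 [ 6.74463144e-01 -1.07707886e-05  2.52223540e-01] [-0.54841642 -0.66491525  0.14404247] [[1.0, 0.001, -0.002, 0.675], [0.0, -0.956, -0.294, 0.075], [-0.003, 0.294, -0.956, 0.372], [0.0, 0.0, 0.0, 1.0]]
```

View pics/w1.png

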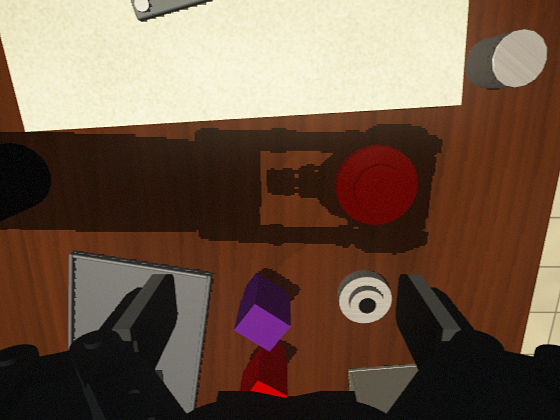

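The move was refused (all keys are needed), so this is the start view again. I'll send it with all keys.

Request:
play_rows([
  {"wx": 0, "wy": 0, "wz": 0, "x": -35, "y": 60, "z": 10, "fingers": -1},
  {"wx": 0, "wy": 0, "wz": 0, "x": -69, "y": 120, "z": 20, "fingers": -1},
  {"wx": 0, "wy": 0, "wz": 0, "x": -69, "y": 180, "z": 20, "fingers": -1},
  {"wx": 0, "wy": 0, "wz": 0, "x": -69, "y": 180, "z": 20, "fingers": -1},
  {"wx": 0, "wy": 0, "wz": 0, "x": -69, "y": 180, "z": 20, "fingers": -1},
])

```text
time: 0.82
tool_pos: [0.6058, 0.1805, 0.273]
tcp_rot: [1.207, 1.21, -1.208]
wrist_force: [-0.9, 0.2, -0.1]
width: 1.003
```

```bash
python3 - <<'E'
from h import *
s,d,C=wsnap('w2.png'); print(s['time'],s['tool_pos'],s['wrist_force'],C.round(3).tolist())
E
```

```text
0.825 [0.60577207 0.1805217  0.27301221] [-0.88863537  0.20423075 -0.10919835] [[1.0, 0.003, -0.0, 0.606], [0.002, -0.956, -0.295, 0.256], [-0.001, 0.295, -0.956, 0.392], [0.0, 0.0, 0.0, 1.0]]
```

View pics/w2.png

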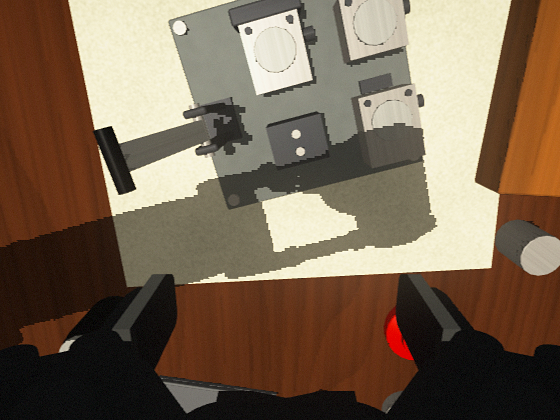

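```bash
python3 - <<'E'
from h import *
d=dict(np.load('pics/w2.png.npz')); w=cloud(d,d['C']); z=w[...,2]*1000
print('paper z',np.nanmedian(z[250:270,150:250]),'base plate',np.nanmedian(z[180:200,230:260]),'react',np.nanmedian(z[115:125,280:320]),'cell',np.nanmedian(z[20:80,260:290]))
m=((z>44)&(z<58)).astype(np.uint8)
n,lab,st,c=cv2.connectedComponentsWithStats(m)
K=d['K'];C=d['C']
def ray(uv,h):
    uv=np.atleast_2d(uv); q=np.c_[(uv[:,0]-K[0,2])/K[0,0],(uv[:,1]-K[1,2])/K[1,1],np.ones(len(uv))]@C[:3,:3].T
    return C[:3,3]+q*((h-C[2,3])/q[:,2])[:,None]
for i in range(1,n):
    if st[i,4]>200:
        cs,_=cv2.findContours((lab==i).astype(np.uint8),cv2.RETR_EXTERNAL,cv2.CHAIN_APPROX_NONE)
        p=ray(cs[0][:,0].astype(float),0.05)[:,:2]*1000
        r=cv2.minAreaRect(p.astype(np.float32)); print(st[i],c[i],r)
        ang=np.radians(15)
        for a in (14,15,16):
            a=np.radians(a); rx=p@[np.cos(a),np.sin(a)]; ry=p@[-np.sin(a),np.cos(a)]
            print(rx.min().round(1),rx.max().round(1),ry.min().round(1),ry.max().round(1))
im=cv2.imread('pics/w2.png')
cv2.imwrite('pics/c5.png',cv2.resize(im[0:200,180:340],None,fx=3.5,fy=3,interpolation=cv2.INTER_CUBIC))
cv2.imwrite('pics/c6.png',cv2.resize(m[0:200,180:340]*255,None,fx=3.5,fy=3,interpolation=cv2.INTER_NEAREST))
E
```

```text
paper z -0.15912428608216844 base plate 8.91933764611319 react 48.05046965432081 cell 51.360266562215045
[ 229    0   84   95 5413] [272.89340477  43.05283577] ((595.6520385742188, 292.8229675292969), (59.25148391723633, 70.3572998046875), 14.703031539916992)
618.8 678.1 104.7 175.1
621.7 680.9 93.4 164.0
624.3 683.5 81.6 153.0
[ 339    0   71   61 3345] [373.27234679  26.06935725] ((678.4468383789062, 309.6998596191406), (50.564693450927734, 47.29475402832031), 14.811331748962402)
707.8 758.7 112.4 159.7
710.2 760.8 99.8 147.3
711.8 763.0 86.6 134.8
[ 496    0   64  197 8372] [536.29825609 113.65014333] ((816.146728515625, 239.9971923828125), (57.52352523803711, 171.70465087890625), 12.155224800109863)
819.0 881.4 -51.3 120.8
818.4 883.3 -66.6 105.7
817.4 884.9 -81.8 90.5
[ 358   84   68   85 4168] [392.34620921 125.58301344] ((700.4214477539062, 225.4075927734375), (50.80099105834961, 64.1211929321289), 14.719289779663086)
708.4 759.8 17.0 81.5
709.5 760.4 4.3 68.5
709.6 761.4 -9.0 56.1
[ 266  113   64   58 2482] [298.29290894 141.5455278 ] ((616.981201171875, 211.80543518066406), (49.78221893310547, 40.27747344970703), 14.689605712890625)
624.9 674.9 35.8 76.6
625.8 675.7 24.7 65.1
626.2 676.6 12.9 54.2
[ 518  234   42   42 1404] [540.01495726 254.56481481] ((855.135986328125, 101.70063018798828), (39.533058166503906, 45.13994216918945), 12.15531063079834)
834.7 874.5 -131.0 -85.7
832.7 872.7 -146.0 -100.6
830.5 870.6 -160.9 -115.5
```

View pics/c5.png

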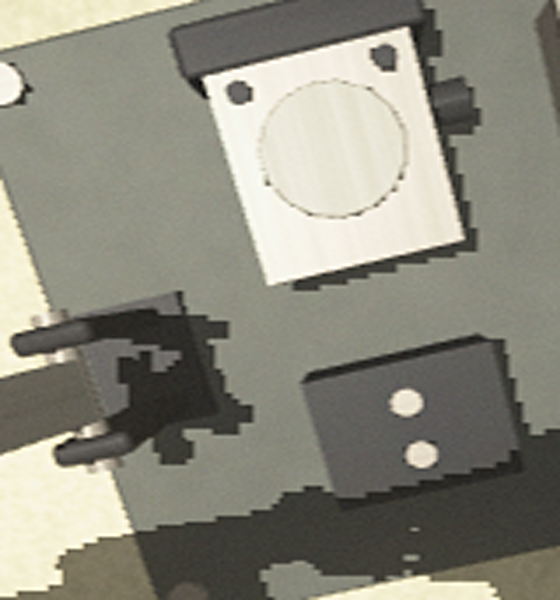

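View pics/c6.png

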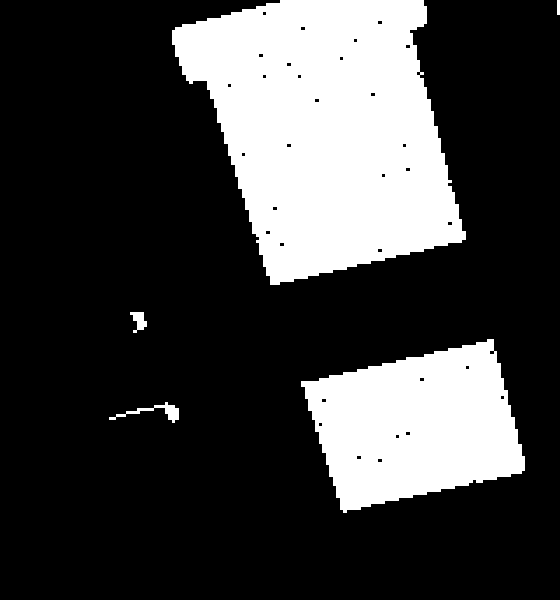

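Request:
play_rows([
  {"wx": 0, "wy": 0, "wz": -9, "x": -17, "y": -43, "z": 0, "fingers": -1},
  {"wx": 0, "wy": 0, "wz": -18, "x": -33, "y": -86, "z": 0, "fingers": -1},
  {"wx": 0, "wy": 0, "wz": -28, "x": -50, "y": -130, "z": 0, "fingers": -1},
  {"wx": 0, "wy": 0, "wz": -38, "x": -66, "y": -173, "z": 0, "fingers": -1},
  {"wx": 0, "wy": 0, "wz": -47, "x": -83, "y": -216, "z": 0, "fingers": -1},
  {"wx": 0, "wy": 0, "wz": -57, "x": -100, "y": -259, "z": 0, "fingers": -1},
  {"wx": 0, "wy": 0, "wz": -66, "x": -116, "y": -302, "z": 0, "fingers": -1},
  {"wx": 0, "wy": 0, "wz": -76, "x": -133, "y": -346, "z": 0, "fingers": -1},
  {"wx": 0, "wy": 0, "wz": -86, "x": -150, "y": -389, "z": 0, "fingers": -1},
  {"wx": 0, "wy": 0, "wz": -95, "x": -166, "y": -432, "z": 0, "fingers": -1},
  {"wx": 0, "wy": 0, "wz": -95, "x": -166, "y": -432, "z": 0, "fingers": -1},
  {"wx": 0, "wy": 0, "wz": -95, "x": -166, "y": -432, "z": 0, "fingers": -1},
  {"wx": 0, "wy": 0, "wz": -95, "x": -166, "y": -432, "z": 0, "fingers": -1},
])

```text
time: 2.5
tool_pos: [0.44, -0.2516, 0.2731]
tcp_rot: [-2.177, 0.094, 2.177]
wrist_force: [0.1, 0.9, 0.3]
width: 1.002
```

```bash
cat >> h.py <<'E'
def tops(fn,lo,hi,h,amin=300):
    d=dict(np.load('pics/'+fn+'.npz')); K=d['K'];C=d['C']; w=cloud(d,C); z=w[...,2]*1000
    m=((z>lo)&(z<hi)).astype(np.uint8); n,lab,st,c=cv2.connectedComponentsWithStats(m)
    for i in range(1,n):
        if st[i,4]<amin: continue
        cs,_=cv2.findContours((lab==i).astype(np.uint8),cv2.RETR_EXTERNAL,cv2.CHAIN_APPROX_NONE)
        uv=cs[0][:,0].astype(float); q=np.c_[(uv[:,0]-K[0,2])/K[0,0],(uv[:,1]-K[1,2])/K[1,1],np.ones(len(uv))]@C[:3,:3].T
        p=C[:3,3]+q*((h-C[2,3])/q[:,2])[:,None]
        (cx,cy),(a,b),an=cv2.minAreaRect((p[:,:2]*1000).astype(np.float32))
        print(st[i,4],c[i].round(0),'ctr',round(cx,1),round(cy,1),'size',round(a,1),round(b,1),'ang',round(an,1),'z',np.nanmedian(z[lab==i]).round(1))
E
python3 - <<'E'
from h import *
s,d,C=wsnap('w3.png'); print(s['time'],s['tool_pos'],s['q'].round(2),Ro.from_rotvec(s['tcp_rot']).as_matrix().round(3).tolist())
tops('w3.png',70,84,0.078)
E
```

```text
2.5 [ 0.43999631 -0.25158373  0.27314179] [-0.57 -0.07  1.93  0.    1.28  1.09] [[-0.0, -0.086, -0.996], [0.0, -0.996, 0.086], [-1.0, -0.0, 0.0]]
1850 [170.  99.] ctr 516.8 -164.5 size 28.6 40.2 ang 67.6 z 76.8
2650 [396. 113.] ctr 490.2 -345.3 size 42.5 39.3 ang 85.0 z 76.8
2080 [281. 117.] ctr 494.7 -251.9 size 33.9 38.8 ang 85.1 z 76.9
2812 [ 25. 241.] ctr 405.9 -15.7 size 48.4 60.0 ang 72.5 z 73.9
1387 [286. 289.] ctr 338.5 -242.9 size 33.4 41.1 ang 79.8 z 72.9
```

View pics/w3.png

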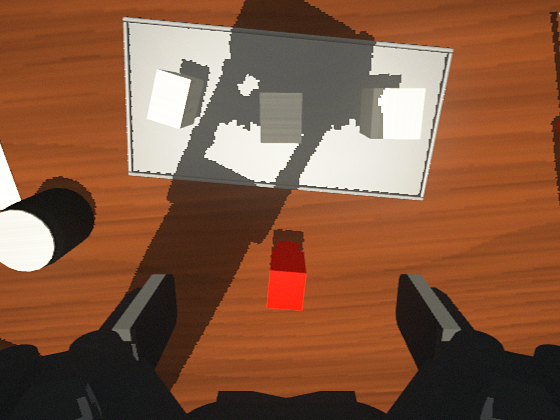

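Request:
play_rows([
  {"wx": 0, "wy": 0, "wz": 0, "x": 30, "y": 0, "z": -40, "fingers": -1},
  {"wx": 0, "wy": 0, "wz": 0, "x": 55, "y": 0, "z": -80, "fingers": -1},
  {"wx": 0, "wy": 0, "wz": 0, "x": 55, "y": 0, "z": -120, "fingers": -1},
  {"wx": 0, "wy": 0, "wz": 0, "x": 55, "y": 0, "z": -160, "fingers": -1},
  {"wx": 0, "wy": 0, "wz": 0, "x": 55, "y": 0, "z": -190, "fingers": -1},
  {"wx": 0, "wy": 0, "wz": 0, "x": 55, "y": 0, "z": -209, "fingers": -1},
  {"wx": 0, "wy": 0, "wz": 0, "x": 55, "y": 0, "z": -209, "fingers": -1},
  {"wx": 0, "wy": 0, "wz": 0, "x": 55, "y": 0, "z": -209, "fingers": -1},
])

```text
time: 3.55
tool_pos: [0.4961, -0.2523, 0.0656]
tcp_rot: [-2.18, 0.096, 2.175]
wrist_force: [-0.2, 0.1, 0.4]
width: 0.997
```

Request:
play_rows([
  {"wx": 0, "wy": 0, "wz": 0, "x": 0, "y": 0, "z": 0, "fingers": 0},
  {"wx": 0, "wy": 0, "wz": 0, "x": 0, "y": 0, "z": 0, "fingers": 1},
  {"wx": 0, "wy": 0, "wz": 0, "x": 0, "y": 0, "z": 0, "fingers": 1},
  {"wx": 0, "wy": 0, "wz": 0, "x": 0, "y": 0, "z": 0, "fingers": 1},
  {"wx": 0, "wy": 0, "wz": 0, "x": 0, "y": 0, "z": 0, "fingers": 1},
  {"wx": 0, "wy": 0, "wz": 0, "x": 0, "y": 0, "z": 0, "fingers": 1},
  {"wx": 0, "wy": 0, "wz": 0, "x": 0, "y": 0, "z": 0, "fingers": 1},
  {"wx": 0, "wy": 0, "wz": 0, "x": 0, "y": 0, "z": 0, "fingers": 1},
], grip_force=40)

```text
time: 4.55
tool_pos: [0.4955, -0.2522, 0.0651]
tcp_rot: [-2.178, 0.095, 2.176]
wrist_force: [-1.2, 1.0, 5.4]
width: 0.394
```

```bash
python3 - <<'E'
from h import *
s,d,C=wsnap('w4.png'); print(s['time'],s['tool_pos'],s['width'],s['wrist_force'],s['torque'])
E
```

```text
4.55 [ 0.49547251 -0.25221583  0.06506053] 0.3944596450292903 [-1.19999955  1.04738948  5.44239562] [0.17440449 0.12568034 0.00069264]
```

View pics/w4.png

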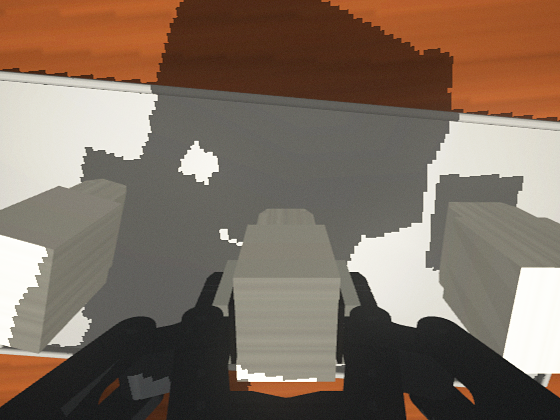

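Request:
play_rows([
  {"wx": 0, "wy": 0, "wz": 0, "x": 0, "y": 0, "z": 20, "fingers": 1},
  {"wx": 0, "wy": 0, "wz": 0, "x": 0, "y": 0, "z": 60, "fingers": 1},
  {"wx": 0, "wy": 0, "wz": 0, "x": 0, "y": 0, "z": 110, "fingers": 1},
  {"wx": 0, "wy": 0, "wz": 0, "x": 0, "y": 0, "z": 160, "fingers": 1},
  {"wx": 0, "wy": 0, "wz": 0, "x": 0, "y": 20, "z": 190, "fingers": 1},
  {"wx": 0, "wy": 0, "wz": 2, "x": 10, "y": 60, "z": 190, "fingers": 1},
  {"wx": 0, "wy": 0, "wz": 4, "x": 20, "y": 110, "z": 190, "fingers": 1},
  {"wx": 0, "wy": 0, "wz": 6, "x": 30, "y": 160, "z": 190, "fingers": 1},
  {"wx": 0, "wy": 0, "wz": 8, "x": 45, "y": 210, "z": 190, "fingers": 1},
  {"wx": 0, "wy": 0, "wz": 10, "x": 60, "y": 260, "z": 190, "fingers": 1},
  {"wx": 0, "wy": 0, "wz": 12, "x": 75, "y": 310, "z": 190, "fingers": 1},
  {"wx": 0, "wy": 0, "wz": 14, "x": 85, "y": 360, "z": 190, "fingers": 1},
  {"wx": 0, "wy": 0, "wz": 16, "x": 95, "y": 410, "z": 190, "fingers": 1},
  {"wx": 0, "wy": 0, "wz": 18, "x": 105, "y": 455, "z": 190, "fingers": 1},
  {"wx": 0, "wy": 0, "wz": 19.6, "x": 112, "y": 485, "z": 190, "fingers": 1},
  {"wx": 0, "wy": 0, "wz": 19.6, "x": 113, "y": 497, "z": 190, "fingers": 1},
  {"wx": 0, "wy": 0, "wz": 19.6, "x": 113, "y": 497, "z": 190, "fingers": 1},
  {"wx": 0, "wy": 0, "wz": 19.6, "x": 113, "y": 497, "z": 190, "fingers": 1},
  {"wx": 0, "wy": 0, "wz": 19.6, "x": 113, "y": 497, "z": 190, "fingers": 1},
])

```text
time: 6.98
tool_pos: [0.608, 0.2437, 0.2543]
tcp_rot: [2.086, 0.265, -2.086]
wrist_force: [-1.0, -0.2, -3.1]
width: 0.392
```

```bash
python3 - <<'E'
from h import *
s,d,C=wsnap('w5.png'); print(s['time'],s['tool_pos'],s['width'],s['wrist_force'],s['torque'])
R=Ro.from_rotvec(s['tcp_rot']).as_matrix(); print(R.round(3).tolist(), np.degrees(np.arctan2(-R[1,1],-R[0,1])))
tops('w5.png',44,58,0.05)
tops('w5.png',230,280,0.269)
snap('scene','s5.png');snap('side','d5.png')
a=cv2.imread('pics/s5.png');b=cv2.imread('pics/d5.png')
cv2.imwrite('pics/c7.png',np.hstack([cv2.resize(a[80:280,300:450],(450,600),interpolation=cv2.INTER_CUBIC),cv2.resize(b[140:340,110:220],(330,600),interpolation=cv2.INTER_CUBIC)]))
E
```

```text
6.975 [0.607974   0.24368724 0.25432977] 0.3921512597356146 [-1.02779815 -0.2061804  -3.10385243] [ 0.00556325 -0.02335963 -0.01114163]
[[-0.0, 0.251, -0.968], [-0.0, -0.968, -0.251], [-1.0, 0.0, 0.0]] 104.51307695738355
4011 [228.  78.] ctr 678.4 310.6 size 49.1 50.3 ang 14.5 z 49.7
5106 [337.  78.] ctr 700.6 225.0 size 49.1 63.8 ang 14.5 z 49.3
4653 [228. 179.] ctr 596.4 292.5 size 59.2 70.4 ang 14.7 z 49.2
2551 [324. 179.] ctr 617.6 211.4 size 50.2 39.8 ang 14.7 z 48.9
19338 [286. 308.] ctr 614.0 245.3 size 58.5 56.2 ang 55.8 z 265.9
```

View pics/w5.png

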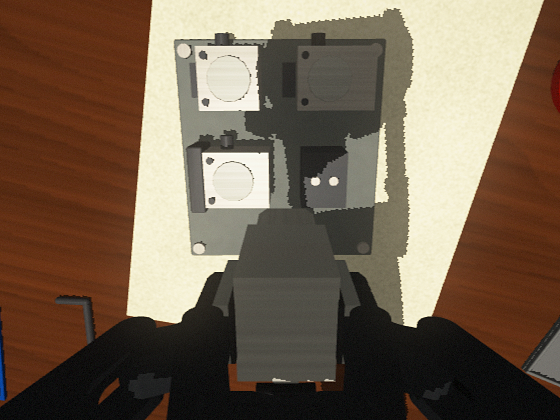

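View pics/c7.png

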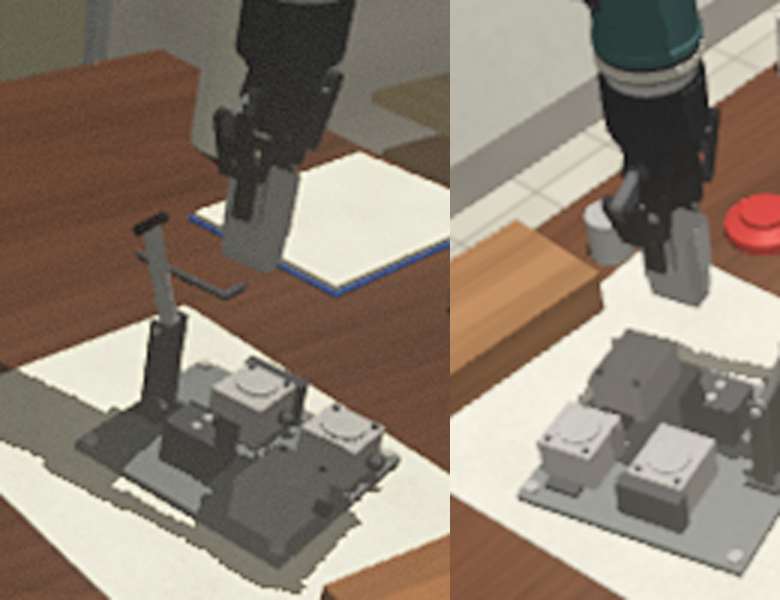

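Request:
play_rows([
  {"wx": 0, "wy": 0, "wz": 0.2, "x": 0.5, "y": 1.2, "z": -30, "fingers": 1},
  {"wx": 0, "wy": 0, "wz": 0.2, "x": 0.5, "y": 1.2, "z": -65, "fingers": 1},
  {"wx": 0, "wy": 0, "wz": 0.2, "x": 0.5, "y": 1.2, "z": -100, "fingers": 1},
  {"wx": 0, "wy": 0, "wz": 0.2, "x": 0.5, "y": 1.2, "z": -125, "fingers": 1},
  {"wx": 0, "wy": 0, "wz": 0.2, "x": 0.5, "y": 1.2, "z": -135, "fingers": 1},
  {"wx": 0, "wy": 0, "wz": 0.2, "x": 0.5, "y": 1.2, "z": -135, "fingers": 1},
  {"wx": 0, "wy": 0, "wz": 0.2, "x": 0.5, "y": 1.2, "z": -135, "fingers": 1},
  {"wx": 0, "wy": 0, "wz": 0.2, "x": 0.5, "y": 1.2, "z": -135, "fingers": 1},
])

```text
time: 8.12
tool_pos: [0.6096, 0.2466, 0.1211]
tcp_rot: [2.087, 0.271, -2.081]
wrist_force: [0.1, 0.3, -2.2]
width: 0.395
```

```bash
python3 - <<'E'
from h import *
s,d,C=wsnap('w6.png'); print(s['time'],s['tool_pos'],s['width'],s['wrist_force'],s['torque'])
snap('scene','s6.png');snap('side','d6.png')
a=cv2.imread('pics/s6.png');b=cv2.imread('pics/d6.png')
cv2.imwrite('pics/c8.png',np.hstack([cv2.resize(a[150:270,330:430],(400,480),interpolation=cv2.INTER_CUBIC),cv2.resize(b[220:340,140:240],(400,480),interpolation=cv2.INTER_CUBIC)]))
E
```

```text
8.125 [0.60957794 0.24657543 0.12105272] 0.394689163869548 [ 0.11932138  0.29288133 -2.20572518] [-0.01451144  0.0272728   0.03641333]
```

View pics/c8.png

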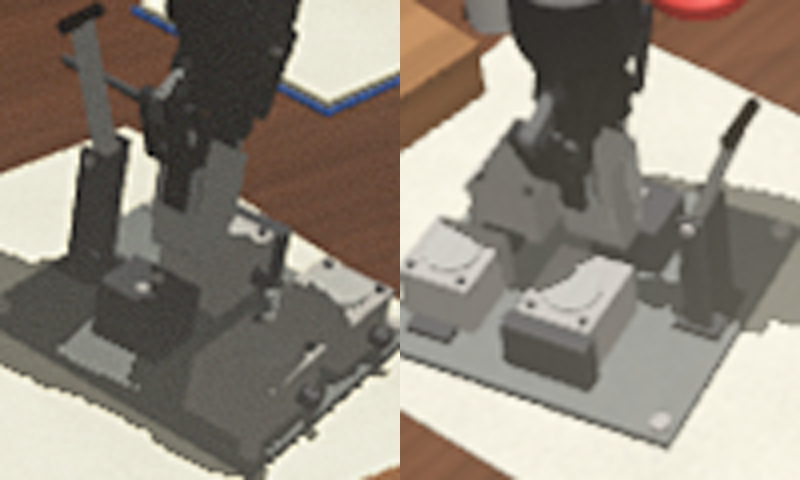

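View pics/w6.png

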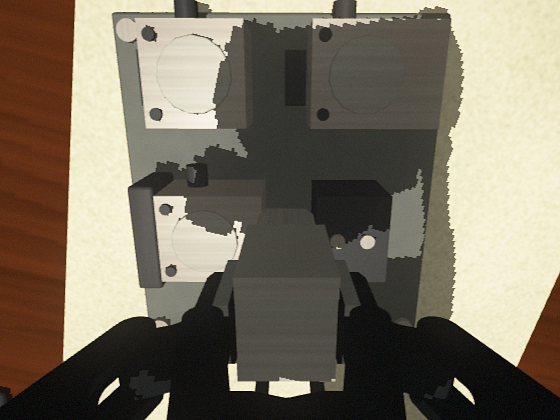

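Request:
play_rows([
  {"wx": 0, "wy": 0, "wz": 0, "x": -0.5, "y": -1, "z": -4, "fingers": 1},
  {"wx": 0, "wy": 0, "wz": 0, "x": -0.5, "y": -1, "z": -6, "fingers": 1},
])

```text
time: 8.52
tool_pos: [0.6077, 0.245, 0.1128]
tcp_rot: [2.083, 0.27, -2.084]
wrist_force: [-0.2, -0.2, -2.9]
width: 0.391
```

Request:
play_rows([
  {"wx": 0, "wy": 0, "wz": 0, "x": 0, "y": 0, "z": 0, "fingers": 1},
  {"wx": 0, "wy": 0, "wz": 0, "x": 0, "y": 0, "z": 0, "fingers": 1},
])

```text
time: 8.78
tool_pos: [0.608, 0.2452, 0.1132]
tcp_rot: [2.084, 0.271, -2.084]
wrist_force: [0.1, -0.3, -2.5]
width: 0.396
```

Request:
play_rows([
  {"wx": 0, "wy": 0, "wz": 0, "x": 0, "y": 0, "z": -2, "fingers": 1},
  {"wx": 0, "wy": 0, "wz": 0, "x": 0, "y": 0, "z": -4, "fingers": 1},
])

```text
time: 9.02
tool_pos: [0.608, 0.2452, 0.1092]
tcp_rot: [2.084, 0.271, -2.084]
wrist_force: [0.2, -0.3, -2.7]
width: 0.39
```

Request:
play_rows([
  {"wx": 0, "wy": 0, "wz": 0, "x": 0, "y": 0, "z": -2, "fingers": 1},
  {"wx": 0, "wy": 0, "wz": 0, "x": 0, "y": 0, "z": -4, "fingers": 1},
])

```text
time: 9.28
tool_pos: [0.608, 0.2452, 0.1051]
tcp_rot: [2.084, 0.271, -2.084]
wrist_force: [-1.3, -0.7, -3.1]
width: 0.393
```

Request:
play_rows([
  {"wx": 0, "wy": 0, "wz": 0, "x": 0, "y": 0, "z": -2, "fingers": 1},
  {"wx": 0, "wy": 0, "wz": 0, "x": 0, "y": 0, "z": -3, "fingers": 1},
])

```text
time: 9.52
tool_pos: [0.6079, 0.2451, 0.1021]
tcp_rot: [2.083, 0.271, -2.084]
wrist_force: [0.4, -0.2, -2.9]
width: 0.39
```

Request:
play_rows([
  {"wx": 0, "wy": 0, "wz": 0, "x": 0, "y": 0, "z": -2, "fingers": 1},
  {"wx": 0, "wy": 0, "wz": 0, "x": 0, "y": 0, "z": -4, "fingers": 1},
  {"wx": 0, "wy": 0, "wz": 0, "x": 0, "y": 0, "z": -5, "fingers": 1},
])

```text
time: 9.9
tool_pos: [0.6079, 0.2452, 0.0971]
tcp_rot: [2.083, 0.271, -2.084]
wrist_force: [0.3, -0.4, -2.8]
width: 0.392
```

Request:
play_rows([
  {"wx": 0, "wy": 0, "wz": 0, "x": 0, "y": 0, "z": -2, "fingers": 1},
  {"wx": 0, "wy": 0, "wz": 0, "x": 0, "y": 0, "z": -4, "fingers": 1},
  {"wx": 0, "wy": 0, "wz": 0, "x": 0, "y": 0, "z": -5, "fingers": 1},
])

```text
time: 10.28
tool_pos: [0.6079, 0.2451, 0.092]
tcp_rot: [2.083, 0.271, -2.084]
wrist_force: [0.4, 0.4, -3.7]
width: 0.391
```

Request:
play_rows([
  {"wx": 0, "wy": 0, "wz": 0, "x": 0, "y": 0, "z": -1.5, "fingers": 1},
  {"wx": 0, "wy": 0, "wz": 0, "x": 0, "y": 0, "z": -3, "fingers": 1},
])

```text
time: 10.52
tool_pos: [0.608, 0.2452, 0.0892]
tcp_rot: [2.084, 0.271, -2.084]
wrist_force: [0.3, -0.6, -2.5]
width: 0.392
```

Request:
play_rows([
  {"wx": 0, "wy": 0, "wz": 0, "x": 0, "y": 0, "z": -0.7, "fingers": 1},
  {"wx": 0, "wy": 0, "wz": 0, "x": 0, "y": 0, "z": -1.3, "fingers": 1},
])

```text
time: 10.78
tool_pos: [0.608, 0.2452, 0.088]
tcp_rot: [2.084, 0.271, -2.084]
wrist_force: [-0.6, -0.7, -2.2]
width: 0.392
```

Request:
play_rows([
  {"wx": 0, "wy": 0, "wz": 0, "x": 0, "y": 0, "z": -0.5, "fingers": 1},
  {"wx": 0, "wy": 0, "wz": 0, "x": 0, "y": 0, "z": -1, "fingers": 1},
])

```text
time: 11.02
tool_pos: [0.608, 0.2452, 0.0871]
tcp_rot: [2.084, 0.271, -2.084]
wrist_force: [-2.0, -0.1, 0.5]
width: 0.396
```

Request:
play_rows([
  {"wx": 0, "wy": 0, "wz": 0, "x": 0, "y": 0, "z": -0.3, "fingers": 1},
  {"wx": 0, "wy": 0, "wz": 0, "x": 0, "y": 0, "z": -0.7, "fingers": 1},
])

```text
time: 11.28
tool_pos: [0.6081, 0.2453, 0.0871]
tcp_rot: [2.084, 0.271, -2.084]
wrist_force: [-2.3, -0.7, 4.8]
width: 0.394
```

Request:
play_rows([
  {"wx": 0, "wy": 0, "wz": 0, "x": 0, "y": 0, "z": 0, "fingers": 0.15},
  {"wx": 0, "wy": 0, "wz": 0, "x": 0, "y": 0, "z": 0, "fingers": 0},
  {"wx": 0, "wy": 0, "wz": 0, "x": 0, "y": 0, "z": 0, "fingers": -0.4},
  {"wx": 0, "wy": 0, "wz": 0, "x": 0, "y": 0, "z": 0, "fingers": -0.4},
], grip_force=20)

```text
time: 11.78
tool_pos: [0.6081, 0.2452, 0.0863]
tcp_rot: [2.084, 0.271, -2.084]
wrist_force: [0.1, -0.6, 1.1]
width: 0.702
```

```bash
python3 - <<'E'
from h import *
s,d,C=wsnap('w7.png'); print(s['time'],s['tool_pos'],s['width'],s['wrist_force'],s['torque'])
tops('w7.png',90,108,0.1)
tops('w7.png',44,58,0.05)
E
```

```text
11.775 [0.60806724 0.24522479 0.08625327] 0.7018561082367162 [ 0.08928418 -0.63842815  1.14693574] [-0.0061079  -0.01966483  0.02805917]
11998 [286. 323.] ctr 610.6 245.9 size 44.0 33.6 ang 14.6 z 98.8
1837 [186. 317.] ctr 601.6 279.8 size 28.9 16.3 ang 15.2 z 99.6
1851 [387. 317.] ctr 619.8 211.1 size 28.9 17.4 ang 14.8 z 99.5
17104 [169.  64.] ctr 677.7 310.2 size 47.6 50.5 ang 14.8 z 49.7
21744 [397.  64.] ctr 700.1 225.4 size 47.6 63.9 ang 14.8 z 49.3
19339 [231. 250.] ctr 606.0 259.5 size 60.2 138.1 ang 14.7 z 49.0
```

View pics/w7.png

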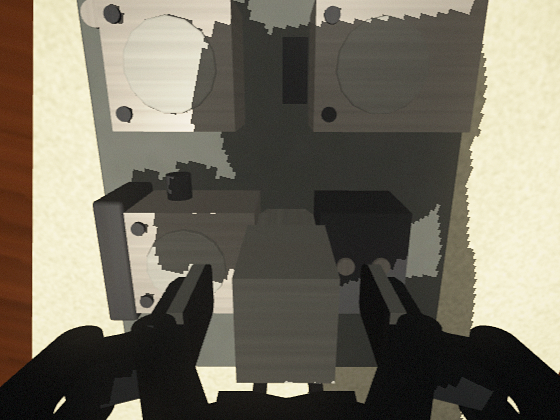

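Request:
play_rows([
  {"wx": 0, "wy": 0, "wz": 0, "x": 0, "y": 0, "z": 5, "fingers": -0.4},
  {"wx": 0, "wy": 0, "wz": 0, "x": 0, "y": 0, "z": 20, "fingers": -0.4},
  {"wx": 0, "wy": 0, "wz": 0, "x": 0, "y": 0, "z": 50, "fingers": -0.4},
  {"wx": 0, "wy": 0, "wz": 0, "x": 0, "y": 0, "z": 100, "fingers": -0.4},
  {"wx": 0, "wy": 0, "wz": 0, "x": 0, "y": 0, "z": 150, "fingers": 1},
  {"wx": 0, "wy": 0, "wz": 0, "x": 0, "y": 0, "z": 190, "fingers": 1},
  {"wx": 0, "wy": 0, "wz": 0, "x": 0, "y": 0, "z": 190, "fingers": 1},
  {"wx": 0, "wy": 0, "wz": 0, "x": 0, "y": 0, "z": 190, "fingers": 1},
])

```text
time: 12.82
tool_pos: [0.6078, 0.2451, 0.2767]
tcp_rot: [2.084, 0.271, -2.083]
wrist_force: [-0.7, -0.0, -0.4]
width: 0.001
```

```bash
python3 - <<'E'
from h import *
s,d,C=wsnap('w8.png'); print(s['time'],s['tool_pos'],s['width'],s['wrist_force'])
tops('w8.png',90,108,0.1)
tops('w8.png',44,58,0.05)
snap('scene','s8.png');snap('side','d8.png')
a=cv2.imread('pics/s8.png');b=cv2.imread('pics/d8.png')
cv2.imwrite('pics/c9.png',np.hstack([cv2.resize(a[150:270,330:430],(400,480),interpolation=cv2.INTER_CUBIC),cv2.resize(b[220:340,140:240],(400,480),interpolation=cv2.INTER_CUBIC)]))
for n in ('s8','d8'):
    d=dict(np.load(f'pics/{n}.png.npz')); w=cloud(d).reshape(-1,3)
    q=(w-[.6084,.2447,0])*1000; a=np.radians(14.7); rx=q[:,:2]@[np.cos(a),np.sin(a)]; ry=q[:,:2]@[-np.sin(a),np.cos(a)]
    m=(q[:,2]>60)&(q[:,2]<215)&(abs(rx)<140)&(abs(ry)<60)&(rx<-40)
    for lo in range(60,215,15):
        k=m&(q[:,2]>=lo)&(q[:,2]<lo+15)
        if k.sum()>3: print(n,lo,k.sum(),'rx',np.percentile(rx[k],[5,50,95]).round(1),'ry',np.percentile(ry[k],[5,50,95]).round(1))
E
```

```text
12.825 [0.60780096 0.24514447 0.27670535] 0.0007177444431158378 [-0.74011845 -0.00747889 -0.41026717]
2077 [286. 187.] ctr 608.6 245.2 size 40.7 33.8 ang 14.8 z 98.8
3509 [234.  79.] ctr 678.4 310.7 size 49.3 50.1 ang 14.8 z 49.7
4451 [336.  79.] ctr 701.0 225.2 size 49.3 63.9 ang 14.8 z 49.3
6009 [264. 174.] ctr 604.8 259.3 size 59.0 139.0 ang 14.7 z 49.1
s8 60 57 rx [-74.1 -65.3 -59.2] ry [-19.2 -13.   13.2]
s8 75 59 rx [-74.7 -66.  -58.8] ry [-18.5 -11.3  12.2]
s8 90 51 rx [-74.2 -64.8 -58.6] ry [-19.5 -15.7  13.1]
s8 105 64 rx [-74.3 -68.1 -59.7] ry [-18.   -6.8  12.8]
s8 120 36 rx [-80.1 -74.5 -70.1] ry [-9.2 -5.1  5.9]
s8 135 39 rx [-85.3 -80.1 -76.8] ry [-9.  -3.1  5. ]
s8 150 37 rx [-91.  -85.5 -82.5] ry [-9.1 -4.3  5.8]
s8 165 37 rx [-96.2 -91.1 -88. ] ry [-9.2 -5.   6.3]
s8 180 56 rx [-101.2  -95.4  -93.1] ry [-17.5  -4.2  14.4]
d8 60 59 rx [-79.3 -73.4 -63.7] ry [-15.2  12.6  17.4]
d8 75 47 rx [-79.5 -71.7 -62.7] ry [-14.9  12.8  16.5]
d8 90 45 rx [-78.9 -73.9 -63.3] ry [-14.8  13.1  18.6]
d8 105 48 rx [-78.8 -73.7 -63.4] ry [-16.9  11.3  17.9]
d8 120 19 rx [-83.4 -80.  -73.5] ry [-7.8  6.3  8.2]
d8 135 17 rx [-88.6 -84.5 -81. ] ry [-0.4  6.5  8.2]
d8 150 18 rx [-94.6 -90.  -83.7] ry [-0.6  6.1  8.1]
d8 165 12 rx [-98.8 -96.1 -90.6] ry [-8.   5.6  8.3]
d8 180 55 rx [-105.9 -102.3  -97.4] ry [-17.    2.4  17.2]
d8 195 9 rx [-104.  -101.2  -99. ] ry [-10.8   2.9  14.1]
```

View pics/c9.png

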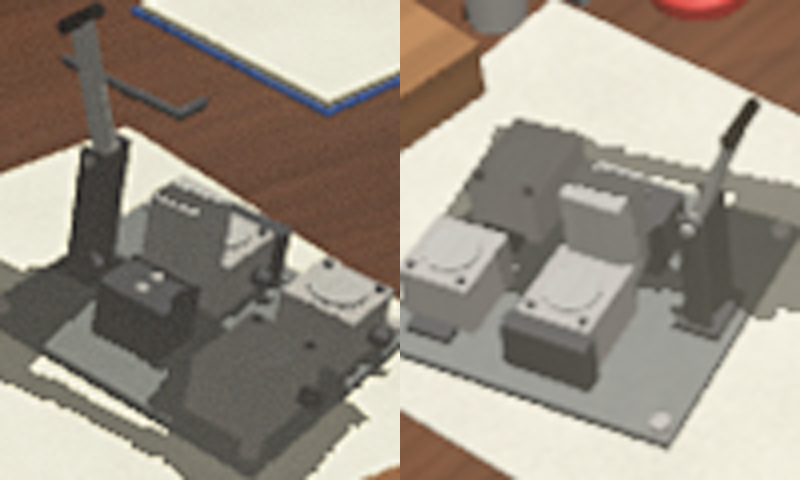

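View pics/w8.png

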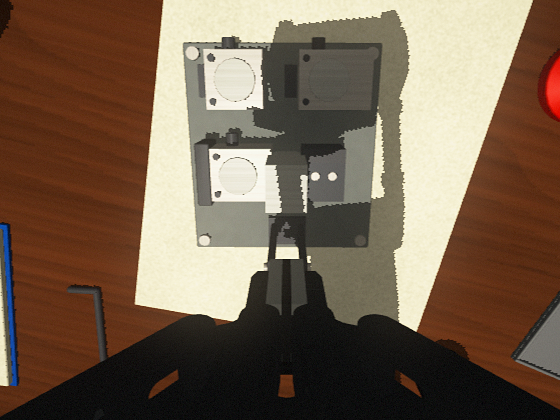

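Request:
play_rows([
  {"wx": 0, "wy": 0, "wz": 0, "x": -40, "y": -10, "z": 0, "fingers": 1},
  {"wx": 0, "wy": 0, "wz": 0, "x": -85, "y": -22, "z": 0, "fingers": 1},
  {"wx": 0, "wy": 0, "wz": 0, "x": -130, "y": -34, "z": 0, "fingers": 1},
  {"wx": 0, "wy": 0, "wz": 0, "x": -145, "y": -38, "z": -10, "fingers": 1},
  {"wx": 0, "wy": 0, "wz": 0, "x": -145, "y": -38, "z": -50, "fingers": 1},
  {"wx": 0, "wy": 0, "wz": 0, "x": -145, "y": -38, "z": -92, "fingers": 1},
  {"wx": 0, "wy": 0, "wz": 0, "x": -145, "y": -38, "z": -92, "fingers": 1},
  {"wx": 0, "wy": 0, "wz": 0, "x": -145, "y": -38, "z": -92, "fingers": 1},
])

```text
time: 13.98
tool_pos: [0.4634, 0.2073, 0.1848]
tcp_rot: [2.084, 0.271, -2.084]
wrist_force: [0.7, 0.3, 0.6]
width: -0.004
```

```bash
python3 - <<'E'
from h import *
s,d,C=wsnap('w9.png'); print(s['time'],s['tool_pos'],s['width'],s['wrist_force'])
E
```

```text
13.975 [0.46336487 0.20732003 0.18484281] -0.003629083150696131 [0.67617063 0.29324826 0.58530487]
```

View pics/w9.png

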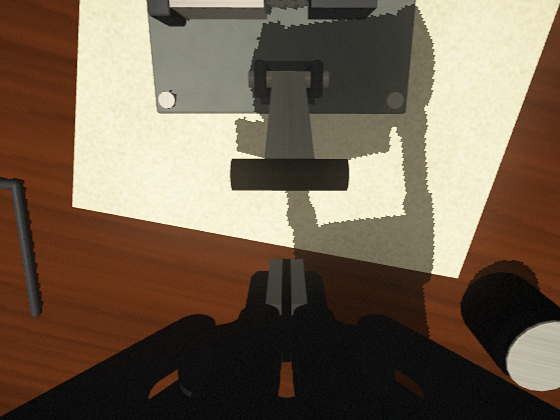

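Request:
play_rows([
  {"wx": 0, "wy": 0, "wz": 0, "x": 15, "y": 4, "z": 0, "fingers": 1},
  {"wx": 0, "wy": 0, "wz": 0, "x": 27, "y": 7, "z": 0, "fingers": 1},
  {"wx": 0, "wy": 0, "wz": 0, "x": 35, "y": 9.2, "z": 0, "fingers": 1},
  {"wx": 0, "wy": 0, "wz": 0, "x": 43, "y": 11.3, "z": 0, "fingers": 1},
  {"wx": 0, "wy": 0, "wz": 0, "x": 50, "y": 13.1, "z": 0, "fingers": 1},
  {"wx": 0, "wy": 0, "wz": 0, "x": 56, "y": 14.7, "z": 0, "fingers": 1},
])

```text
time: 14.78
tool_pos: [0.5193, 0.222, 0.1841]
tcp_rot: [2.083, 0.271, -2.084]
wrist_force: [-0.6, -0.6, -0.4]
width: -0.003
```

Request:
play_rows([
  {"wx": 0, "wy": 0, "wz": 0, "x": 4, "y": 1, "z": 0, "fingers": 1},
  {"wx": 0, "wy": 0, "wz": 0, "x": 8, "y": 2.1, "z": 0, "fingers": 1},
  {"wx": 0, "wy": 0, "wz": 0, "x": 12, "y": 3.1, "z": 0, "fingers": 1},
  {"wx": 0, "wy": 0, "wz": 0, "x": 16, "y": 4.2, "z": 0, "fingers": 1},
  {"wx": 0, "wy": 0, "wz": 0, "x": 19, "y": 5, "z": 0, "fingers": 1},
  {"wx": 0, "wy": 0, "wz": 0, "x": 19, "y": 5, "z": 0, "fingers": 1},
  {"wx": 0, "wy": 0, "wz": 0, "x": 19, "y": 5, "z": 0, "fingers": 1},
])

```text
time: 15.65
tool_pos: [0.5379, 0.2269, 0.1842]
tcp_rot: [2.083, 0.271, -2.084]
wrist_force: [0.1, -0.7, -0.3]
width: 0.002
```

```bash
python3 - <<'E'
from h import *
s,d,C=wsnap('w10.png'); print(s['time'],s['tool_pos'],s['width'],s['wrist_force'])
E
```

```text
15.65 [0.53786182 0.22686287 0.18419402] 0.002412478943652017 [ 0.11000697 -0.7140082  -0.2805607 ]
```

View pics/w10.png

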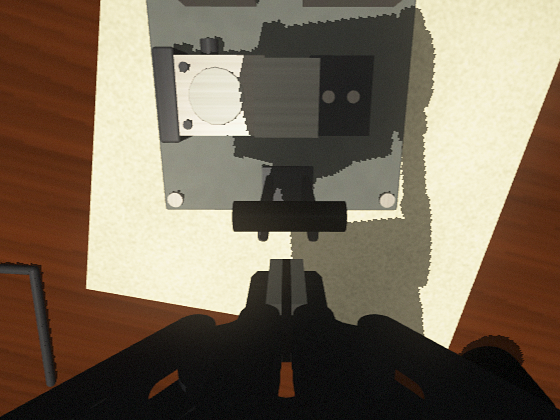

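Request:
play_rows([
  {"wx": 0, "wy": 0, "wz": 0, "x": 5, "y": 1.3, "z": 0, "fingers": 1},
  {"wx": 0, "wy": 0, "wz": 0, "x": 10, "y": 2.6, "z": 0, "fingers": 1},
  {"wx": 0, "wy": 0, "wz": 0, "x": 15, "y": 3.9, "z": 0, "fingers": 1},
  {"wx": 0, "wy": 0, "wz": 0, "x": 15, "y": 3.9, "z": 0, "fingers": 1},
  {"wx": 0, "wy": 0, "wz": 0, "x": 15, "y": 3.9, "z": 0, "fingers": 1},
])

```text
time: 16.32
tool_pos: [0.553, 0.2308, 0.1842]
tcp_rot: [2.083, 0.271, -2.084]
wrist_force: [0.9, 0.2, 1.3]
width: 0.002
```

```bash
python3 - <<'E'
from h import *
s,d,C=wsnap('w11.png'); print(s['time'],s['tool_pos'],s['width'],s['wrist_force'])
E
```

```text
16.325 [0.55295549 0.23075814 0.18416156] 0.00166958737254335 [0.90639578 0.24567301 1.34868157]
```

View pics/w11.png

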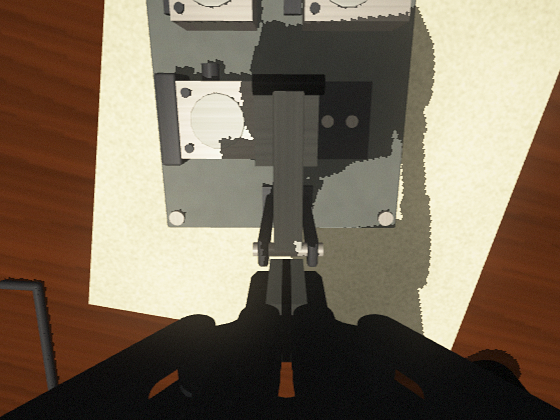

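Request:
play_rows([
  {"wx": 0, "wy": 0, "wz": 0, "x": -10, "y": -3, "z": 20, "fingers": 1},
  {"wx": 0, "wy": 0, "wz": 0, "x": -30, "y": -8, "z": 60, "fingers": 1},
  {"wx": 0, "wy": 0, "wz": 0, "x": -50, "y": -13, "z": 100, "fingers": 1},
  {"wx": 0, "wy": 0, "wz": 0, "x": -60, "y": -40, "z": 110, "fingers": 1},
  {"wx": 0, "wy": 0, "wz": 0, "x": -60, "y": -40, "z": 110, "fingers": 1},
  {"wx": 0, "wy": 0, "wz": 0, "x": -60, "y": -40, "z": 110, "fingers": 1},
])

```text
time: 17.12
tool_pos: [0.4928, 0.1909, 0.2948]
tcp_rot: [2.085, 0.271, -2.083]
wrist_force: [0.8, -0.3, -0.3]
width: 0.0
```

```bash
python3 - <<'E'
from h import *
s,d,C=wsnap('w12.png'); print(s['time'],s['tool_pos'],s['wrist_force'],abs(s['joint_vel']).max())
snap('scene','s12.png');snap('side','d12.png')
a=cv2.imread('pics/s12.png');b=cv2.imread('pics/d12.png')
cv2.imwrite('pics/c12.png',np.hstack([cv2.resize(a[150:270,330:430],(400,480),interpolation=cv2.INTER_CUBIC),cv2.resize(b[220:340,140:240],(400,480),interpolation=cv2.INTER_CUBIC)]))
tops('w12.png',92,103,0.1)
for n in ('s12','d12'):
    d=dict(np.load(f'pics/{n}.png.npz')); w=cloud(d).reshape(-1,3)
    q=(w-[.6084,.2447,0])*1000; a=np.radians(14.7); rx=q[:,:2]@[np.cos(a),np.sin(a)]; ry=q[:,:2]@[-np.sin(a),np.cos(a)]
    for lo in range(-60,30,15):
        k=(q[:,2]>60)&(q[:,2]<215)&(abs(ry)<6)&(rx>=lo)&(rx<lo+15)
        if k.sum()>3: print(n,lo,k.sum(),'z',np.percentile(q[k,2],[50,95]).round(1))
    k=(q[:,2]>90)&(q[:,2]<103)&(abs(ry)<22)&(abs(rx)<28); print('blk top pts',k.sum(),np.percentile(rx[k],[2,98]).round(1),np.percentile(ry[k],[2,98]).round(1))
E
```

```text
17.125 [0.49275936 0.19093893 0.29479509] [ 0.82471642 -0.34507635 -0.25483417] 0.023966919987138874
650 [240.  26.] ctr 602.2 256.2 size 36.0 9.3 ang 14.6 z 98.8
574 [273.  26.] ctr 608.3 231.9 size 36.7 7.7 ang 14.4 z 98.8
s12 -60 14 z [107.5 107.9]
s12 -45 13 z [107.3 107.9]
s12 -30 16 z [107.3 108. ]
s12 -15 14 z [107.3 108.4]
s12 0 16 z [107.3 108.8]
s12 15 43 z [ 86.5 108.4]
blk top pts 99 [-22.2  25.8] [-18.6   1.7]
d12 -60 29 z [108.2 111.6]
d12 -45 27 z [108.4 111.8]
d12 -30 48 z [ 96.4 111.8]
d12 -15 29 z [107.3 110.8]
d12 0 27 z [108.2 111.4]
d12 15 14 z [109.7 113.5]
blk top pts 115 [-22.7  17.2] [-17.2  20. ]
```

View pics/c12.png

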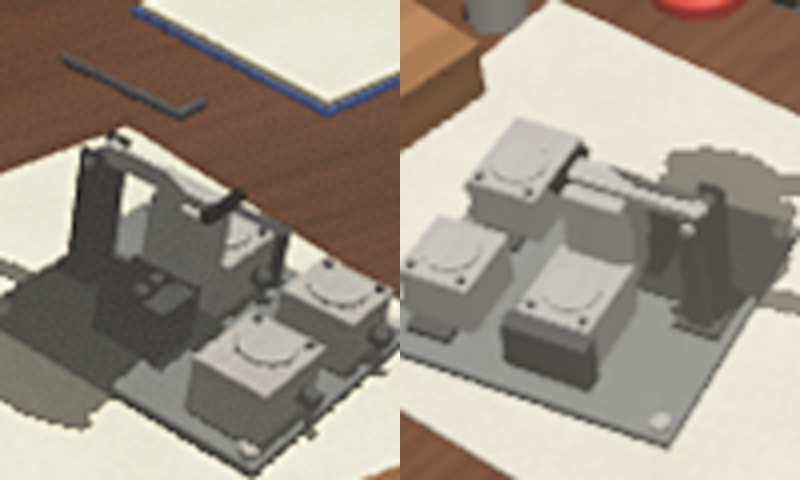

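View pics/s12.png

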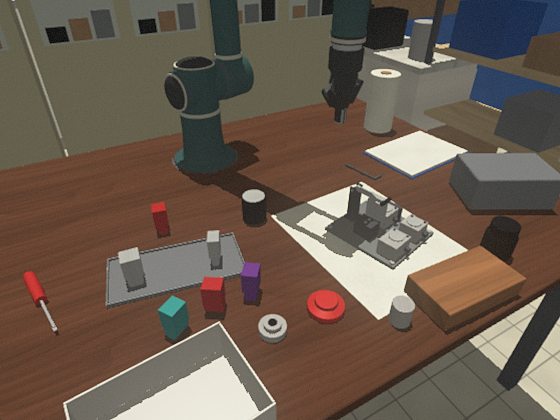

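View pics/w12.png

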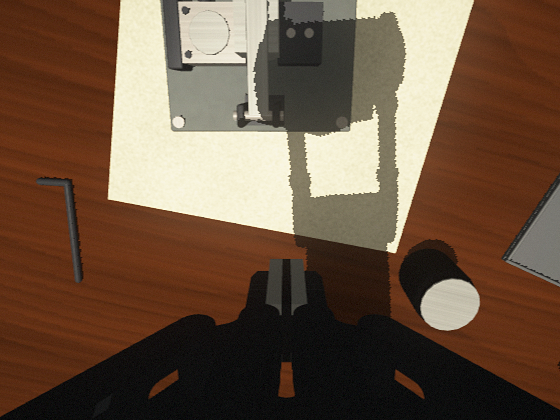

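```bash
python3 - <<'E'
from h import *
print(finish_job())
E
```

```text
the job is handed in; nothing more can be done
None
```

I seated the middle-thickness block in the gap, swung the keeper over onto it and handed the job in. No verdict was reported, so I can't confirm the pass. The robot clock was about 17 s at hand-in, out of 72 s.

**Choosing the block:** The camera measured the gap at 28 to 29 mm, and the two parked cells at 50 and 64 mm long. That leaves the 57 mm cell mounted and a 29 mm gap. The block I picked closed the jaws at 33.5 mm, which matches the 34 mm head and so the 26 mm foot. I tried only this block.

**Seating:** I lowered it in small steps. It went in without resistance until the shoulders touched, at about 7.5 N and at the height I expected. I then let go and pushed the keeper past upright, and it fell onto the block.

**Last checks:**
- **Block:** It stands in line with the rig to within 0.2° and within 1 mm of the target position along and across the gap. Its top read 98.8 mm against an expected 100 mm. The wrist camera also read the rig's tops about 1 mm low.
- **Keeper:** It lies level, with its upper surface 107 to 108 mm above the table. That is what the task describes for a keeper resting on a seated block (about 1.92 rad).
- **Other blocks:** The two unused blocks still stand in the tray, and the arm is clear of everything.

**What went wrong:** The first move call was refused because some row keys were missing, so nothing moved. No check failed.

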